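# Nest channel offcuts in the storage tray

## Robot

A 6-joint arm with a two-finger parallel gripper is mounted at the origin on the work surface; the furniture and walls round the work are solid. World frame = base frame: x ahead of the robot, y to its left, z up, the work surface at z = 0. Lengths are in m, angles in rad, forces in N, time in s.
With the tool pointing down it reaches from about 0.35 to 0.85 m from the base axis. Payload 8.1 kg.
Tool frame: the origin (TCP) lies at the very end of the fingers, on their centre line; the grasp point (between the pads) lies 19 mm behind it (manip.grasp_offset is the z of the grasp point in the tool frame, in m); z points along the fingers, y is the line along which they close (so a half turn about z gives the same grasp; the last joint's range is limited). The gripper opens to 85 mm and grips with 20 to 120 N. Pads are 22 mm wide; open, the fingers measure 114 mm over their backs; the gripper's body (76 mm by 85 mm) begins 54 mm behind the grasp point. The pads swing forward as they close: fully open they stand 13 mm farther back than shut.
Start: joints at [1.025, 0.13, 1.488, -0, 1.523, -0.085], TCP at [0.267, 0.537, 0.231] pointing down, gripper open.
Joint ranges: [-2.96, 2.96], [-0.89, 2.26], [0.02, 2.5], [-1.34, 4.48], [0, 2.73], [-2.66, 2.66]. Speed limits (rad/s): [2.39, 2.39, 2.79, 3.14, 3.14, 3.14].

## Interface

Orientations are given as a unit quaternion [w, x, y, z].
In Python, from plant import status, cams, workorder, manip gives the robot as it stands.
- The arm moves only by the shell command python3 -m handwheel 'ROWS' [FORCE]. ROWS is JSON, a list of rows, each a list of 3 entries, a list of its own where there are three numbers: the shift along the tool's x, y, z in cm, then the turn about the tool's z in rad, then the closure, from -1 (fully open) to 1 (shut). In form: [[[x, y, z], twist, hand], ...]. A call has exactly 10 rows; each row is the pose to reach, as a shift and turn from the pose commanded when the call began, along the tool's axes at that moment; what a row does not reach only later rows make up. A row lasts 1/10 s, in which the tool goes at most 50 mm and 8.59 degrees, less where a joint would pass 70% of its speed; a pose out of reach is approached as far as the arm can. A call with a gripper value outside its range is refused whole. The fingers move at their own pace and stop on an object; FORCE is the grip in N (left out, the last holds). Time passes only in rows, so rows that repeat a pose let the fingers close, or fill a call up. It gives the time, the measured TCP pose, the force, the opening and the grip force at its end, in the units of the state.
- status.get_obs(): the state, without advancing time (a new reading comes with each control period).
- cams.capture(name): name is "scene" or "top" or "wrist"; returns a dict with "image" (400x640x3 uint8, red, green, blue), "depth" (400x640 float32, m along the optical axis (not along the pixel's ray), 0 where there is no reading), "mtx" (3x3 intrinsics, pixels), "R" (3x3) and "t" (3): a world point X has camera coordinates R X + t; the wrist camera has in their place "hand_eye" (4x4, takes a point from camera to tool coordinates, whose origin is the TCP and whose axes are the flange's). Camera axes: x right, y down, z forward; pixel columns grow to the right and rows downward; lengths in m; the calibration is good to about 2 mm. A picture is of the moment at which its call begins: read the wrist's pose just before it.
- workorder.sign_off(): hands the job in; it is judged then, once.
The state is a dict: "clock": time; "q": joint angles; "qd": joint speeds; "joint_torque": joint torques, N m; "tcp_pos": TCP position; "orientation": TCP orientation; "wrist_force": force on the tool from outside, world axes, zero at the start; "ft_torque": the same for the moment, N m; "grip_width": opening from 0.0 (shut) to 1.0 (fully open); "finger_force": force on a finger pad.
Only numpy, scipy, OpenCV 4.12 (cv2) and the standard library are available. Lean on these libraries where they do the work, as an engineer would, in place of code of your own. Each camera call takes 0.05 s, during which the arm holds its last target. There are 200 camera calls.

## Task

Put the three loose aluminium channel offcuts away in the tray, standing on end in a row with the one already there: shortest first and rising in height away from the end wall, each turned to face the opposite way to its neighbour so that each hooks one leg into its neighbour's mouth and lies square in the tray. When all four are nested, slide the tray's end stop up against the last one. Leave the other things on the table where they are.

Things in the scene. Friction and masses are not known exactly. Their poses are not given: they have to be found in the camera images.
- tray_end (a point): Point on the floor of the fixed wooden tray, mid-width, at the inner face of its end wall (at the robot's right). y runs along the tray from the end wall to the sliding stop, x across it away from the robot, z up.
- tray: The fixed wooden tray, axes as tray_end, origin under its middle. Floor 6 mm above the table, 80 mm wide between two low side rails (8 mm thick, tops 20 mm above the table), 295 mm long from the end wall (10 mm thick, 50 mm high above the table); the end by the stop is open. A chair back rises beyond the far edge of the table, left of the tray.
- stop_face (a point): Sliding end stop: upright dark steel plate 60 mm wide across the tray, 12 mm thick, top 111 mm above the tray floor; a foot plate under it reaches 34 mm from the inner face, away from the row. This point: mid-width on the inner face (towards the row), 110 mm above the tray floor; axes as the tray's, the plate fills 0 to 12 mm in +y.
- stop (a joint): How far the end stop has slid from the open end towards the end wall, m: at 0 its inner face is 264 mm from the end wall; 0.12 is the limit. It slides with about 2 N of friction and stays where it is left.
- channel60_mid (a point): First of the row, already in the tray by the end wall, web towards the robot: plain aluminium U-channel offcut standing on end, 60 mm high, 50 mm (own x) by 70 mm (own y) in plan, walls 8 mm. Web on its -x side, a leg at each side, open mouth (54 mm wide, 42 mm deep) facing its own +x. This point: centre of the 50 x 70 footprint, half-way up; z up.
- channel60_web (a point): Middle of the top edge of the web of the 60 mm channel (its web is 70 mm wide along y, 8 mm thick along x): 21 mm to -x of the footprint centre, at the top. Axes as the channel's.
- channel80_mid (a point): Loose on the table: plain aluminium U-channel offcut standing on end, 80 mm high, 50 mm (own x) by 70 mm (own y) in plan, walls 8 mm. Web on its -x side, a leg at each side, open mouth (54 mm wide, 42 mm deep) facing its own +x. This point: centre of the 50 x 70 footprint, half-way up; z up.
- channel80_web (a point): Middle of the top edge of the web of the 80 mm channel (its web is 70 mm wide along y, 8 mm thick along x): 21 mm to -x of the footprint centre, at the top. Axes as the channel's.
- channel100_mid (a point): Loose on the table: plain aluminium U-channel offcut standing on end, 100 mm high, 50 mm (own x) by 70 mm (own y) in plan, walls 8 mm. Web on its -x side, a leg at each side, open mouth (54 mm wide, 42 mm deep) facing its own +x. This point: centre of the 50 x 70 footprint, half-way up; z up.
- channel100_web (a point): Middle of the top edge of the web of the 100 mm channel (its web is 70 mm wide along y, 8 mm thick along x): 21 mm to -x of the footprint centre, at the top. Axes as the channel's.
- channel120_mid (a point): Loose on the table: plain aluminium U-channel offcut standing on end, 120 mm high, 50 mm (own x) by 70 mm (own y) in plan, walls 8 mm. Web on its -x side, a leg at each side, open mouth (54 mm wide, 42 mm deep) facing its own +x. This point: centre of the 50 x 70 footprint, half-way up; z up.
- channel120_web (a point): Middle of the top edge of the web of the 120 mm channel (its web is 70 mm wide along y, 8 mm thick along x): 21 mm to -x of the footprint centre, at the top. Axes as the channel's.
- whetstone: dark grey dressing stone lying flat, 50 x 88 x 21 mm; origin under its centre. A bystander.
- glue: white paste bottle with a red nozzle, 53 mm across, 153 mm high; origin under its centre. A bystander.
- tumbler: glass tumbler, 77 mm across, 85 mm high; origin under its centre. A bystander.
Things that resemble listed ones, but are neither listed nor needed, are in the scene too. What is shaped like the part that bears channel100_mid but yellow is not meant.

How it is judged:
On the way, in this order (a step that is already met when the one before it is completed fails the run):
1. the 80 mm channel stands in the tray, mouth towards the robot, legs interlocked with the 60 mm one (z of channel80_mid in the frame of tray_end between 0.035 and 0.046 m and angle between channel80_mid's own z axis and vertical below 0.1 rad and angle between the x axis of channel80_mid and the x axis of tray_end, either way round below 0.2 rad and x of channel80_web in the frame of tray_end above 0.016 m and y of channel80_mid in the frame of channel60_mid between 0.03 and 0.056 m), for 0.2 s.
2. the 100 mm channel stands next, mouth away from the robot, legs interlocked with the 80 mm one (z of channel100_mid in the frame of tray_end between 0.045 and 0.056 m and angle between channel100_mid's own z axis and vertical below 0.1 rad and angle between the x axis of channel100_mid and the x axis of tray_end, either way round below 0.2 rad and x of channel100_web in the frame of tray_end below -0.016 m and y of channel100_mid in the frame of channel80_mid between -0.056 and -0.03 m), for 0.2 s.
3. the 120 mm channel stands next, mouth towards the robot, legs interlocked with the 100 mm one (z of channel120_mid in the frame of tray_end between 0.055 and 0.066 m and angle between channel120_mid's own z axis and vertical below 0.1 rad and angle between the x axis of channel120_mid and the x axis of tray_end, either way round below 0.2 rad and x of channel120_web in the frame of tray_end above 0.016 m and y of channel120_mid in the frame of channel100_mid between 0.03 and 0.056 m), for 0.2 s.
4. the end stop has been brought up against the last channel (y of channel120_mid in the frame of stop_face above -0.043 m), for 0.2 s.
At the end, for the whole second after the job is handed in: The four stand upright (0.1 rad) on the tray floor, square (0.2 rad), 60-80-100-120 from the end wall, centres 30 to 56 mm apart; webs of 60 and 100 on the robot's side, of 80 and 120 on the far side, 16 mm or more off the centre line; the stop within 8 mm of the 120; the rest not moved (all of step 1 and all of step 2 and all of step 3 and z of channel60_mid in the frame of tray_end between 0.025 and 0.036 m and angle between channel60_mid's own z axis and vertical below 0.1 rad and angle between the x axis of channel60_mid and the x axis of tray_end, either way round below 0.2 rad and x of channel60_web in the frame of tray_end below -0.016 m and y of channel120_mid in the frame of stop_face above -0.043 m); the robot touches nothing.
It fails at once if the dressing stone is moved more than 40 mm (distance of whetstone from where it was at the start of the episode above 0.04 m).
It fails at once if the paste bottle is moved more than 40 mm (distance of glue from where it was at the start of the episode above 0.04 m).
It fails at once if the tumbler is moved more than 40 mm (distance of tumbler from where it was at the start of the episode above 0.04 m).
It also fails if it takes over 72 s, if anything falls off the work surface, if the arm or the gripper's body presses on something with over 40 N, if the wrist force passes 120 N, or if a joint passes its speed limit or range.

## Working session

There is one attempt and no reset: what is moved stays moved. The work goes in short steps, Python scripts to look and compute and a shell command to move; the robot and the scene stay as the last step left them, time stands still between calls to the robot, and variables do not carry over. Pictures are saved under pics/ and viewed, at most 10 in all, crops included, and the job is handed in when it is done.

```bash
ls; mkdir -p pics; python3 - <<'E'
from plant import status,cams,manip
import cv2,numpy as np
o=status.get_obs();print({k:np.round(v,3).tolist() for k,v in o.items()},manip.grasp_offset)
for n in("scene","top"):
    c=cams.capture(n);np.savez(f"{n}0.npz",**c)
    cv2.imwrite(f"pics/{n}0.png",c["image"][:,:,::-1]);print(n,c["mtx"].tolist(),np.round(c["R"],3).tolist(),c["t"])
E
```

```text
pics
{'clock': 0.0, 'q': [1.025, 0.131, 1.489, 0.0, 1.523, -0.085], 'qd': [-0.0, 0.001, -0.002, -0.0, 0.0, -0.001], 'joint_torque': [0.001, -56.943, -50.054, -0.0, 0.016, -0.0], 'tcp_pos': [0.266, 0.537, 0.23], 'orientation': [-0.0, 0.228, 0.974, -0.001], 'wrist_force': [0.459, 0.969, -0.045], 'ft_torque': [-0.012, -0.021, 0.062], 'finger_force': 0.0, 'grip_width': 1.0} -0.0187
scene [[405.30054535846807, 0.0, 316.81503517627345], [0.0, 405.30054535846807, 202.28423610063507], [0.0, 0.0, 1.0]] [[0.803, -0.595, -0.02], [-0.282, -0.351, -0.893], [0.525, 0.723, -0.449]] [-0.49545216  0.22266537  1.35027684]
top [[418.7979568889884, 0.0, 317.7718156360313], [0.0, 418.7979568889884, 200.41357734204988], [0.0, 0.0, 1.0]] [[-0.008, -1.0, -0.005], [-0.999, 0.008, -0.046], [0.046, 0.005, -0.999]] [-0.07580437  0.56038431  1.66259941]
```

View pics/scene0.png

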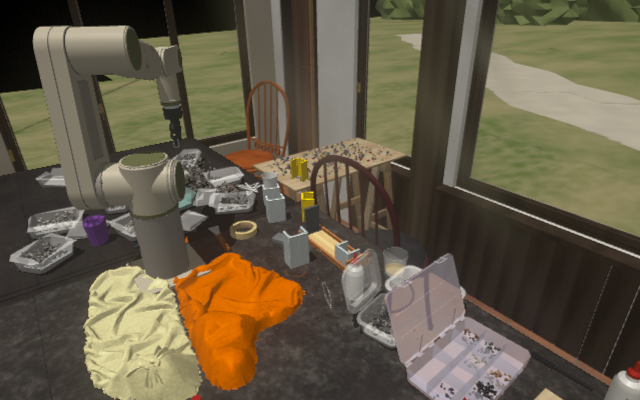

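View pics/top0.png

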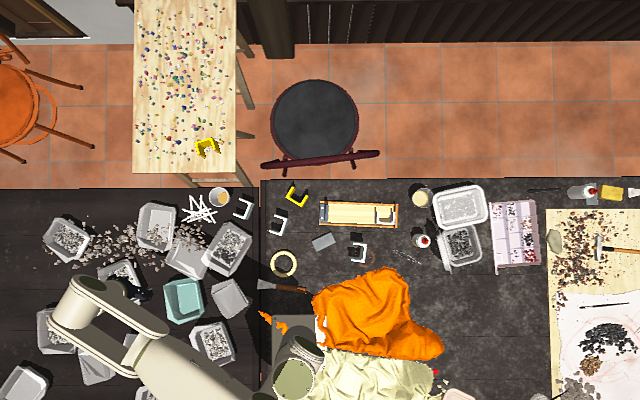

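The scene view shows the tray at about (335,245), with channels at (295,247), (275,207) and (270,180), and yellow ones at (308,205) and (299,168). The top view shows the tray at cols 320–398, rows 200–226. Its end wall is on the right, with the 60 mm channel at (382,213) and the stop at about (322,212). The aluminium candidates are (243,207), (277,223) and (358,251). The yellow channel at (296,195) is the decoy. I'll measure heights and take one enlarged crop.

```bash
cat > h.py <<'E'
import numpy as np,cv2
def world(c):
    """per-pixel world points from depth (fixed cameras)"""
    d=c["depth"];h,w=d.shape;u,v=np.meshgrid(np.arange(w),np.arange(h))
    K=c["mtx"];P=np.stack([(u-K[0,2])/K[0,0]*d,(v-K[1,2])/K[1,1]*d,d],-1)
    R,t=(c["R"],c["t"])
    return (P-t)@R
def ray(c,u,v,z):
    K,R,t=c["mtx"],c["R"],c["t"];d=R.T@np.array([(u-K[0,2])/K[0,0],(v-K[1,2])/K[1,1],1.]);o=-R.T@t
    return o+d*(z-o[2])/d[2]
E
python3 - <<'E'
from h import *
c=dict(np.load("top0.npz"));W=world(c);im=c["image"]
crop=im[180:275,225:415,::-1];cv2.imwrite("pics/crop0.png",cv2.resize(crop,None,fx=4.2,fy=4.2,interpolation=cv2.INTER_CUBIC))
for n,(u0,v0,u1,v1) in dict(A=(228,190,258,225),B=(262,208,292,240),C=(343,238,373,268),Y=(282,180,312,210),T=(366,198,402,230),S=(315,198,335,230)).items():
    z=W[v0:v1,u0:u1,2];print(n,np.histogram(z,bins=np.arange(-.02,.18,.01))[0].tolist())
    m=z>.035
    m=m.astype(np.uint8);k,l,s,ce=cv2.connectedComponentsWithStats(m)
    for i in range(1,k):
        if s[i,4]>15:
            p=W[v0:v1,u0:u1][l==i];zt=np.percentile(p[:,2],90);print("  ",s[i].tolist(),"ztop",round(zt,3))
            q=np.argwhere(l==i)[:,::-1].astype(np.float32)+[u0,v0]
            r=cv2.minAreaRect(q.astype(np.float32));print("   rect px",np.round(r[0],1),np.round(r[1],1),round(r[2],1),"world",np.round(ray(c,*r[0],zt),3), "mean",np.round(p.mean(0),3))
E
```

```text
A [8, 422, 432, 16, 15, 12, 18, 15, 9, 52, 43, 0, 0, 0, 0, 0, 0, 0, 0]
   [4, 8, 21, 22, 129] ztop 0.084
   rect px [242.3 208.7] [14.7 18.4] 23.6 world [0.527 0.208 0.084] mean [0.523 0.2   0.084]
B [6, 422, 392, 10, 6, 6, 5, 3, 6, 7, 4, 43, 48, 0, 0, 0, 0, 0, 0]
   [7, 7, 19, 21, 119] ztop 0.103
   rect px [278. 225.] [13.9 18.3] 18.4 world [0.464 0.07  0.103] mean [0.46  0.065 0.091]
C [1, 314, 389, 22, 8, 3, 12, 8, 6, 7, 11, 8, 9, 52, 43, 1, 0, 0, 0]
   [6, 3, 17, 22, 161] ztop 0.125
   rect px [357.3 251.7] [15.1 19.7] 8.1 world [ 0.363 -0.226  0.125] mean [ 0.36  -0.233  0.121]
Y [6, 396, 363, 10, 7, 4, 4, 3, 3, 7, 4, 49, 41, 1, 0, 0, 0, 0, 0]
   [3, 7, 23, 20, 114] ztop 0.104
   rect px [296.2 196.5] [19.1 12.9] 31.6 world [0.571 0.001 0.104] mean [0.568 0.005 0.093]
T [1, 209, 536, 147, 57, 15, 39, 45, 84, 10, 0, 0, 0, 0, 0, 0, 0, 0, 0]
   [9, 6, 23, 24, 189] ztop 0.069
   rect px [386.1 214.7] [21.7 23.2] 4.8 world [ 0.5   -0.344  0.069] mean [ 0.489 -0.352  0.084]
S [1, 141, 248, 156, 39, 0, 0, 0, 0, 0, 0, 0, 0, 41, 11, 0, 0, 0, 0]
   [10, 7, 4, 16, 53] ztop 0.122
   rect px [326.5 212.5] [15.  3.] 90.0 world [ 0.509 -0.113  0.122] mean [ 0.511 -0.112  0.147]
```

View pics/crop0.png

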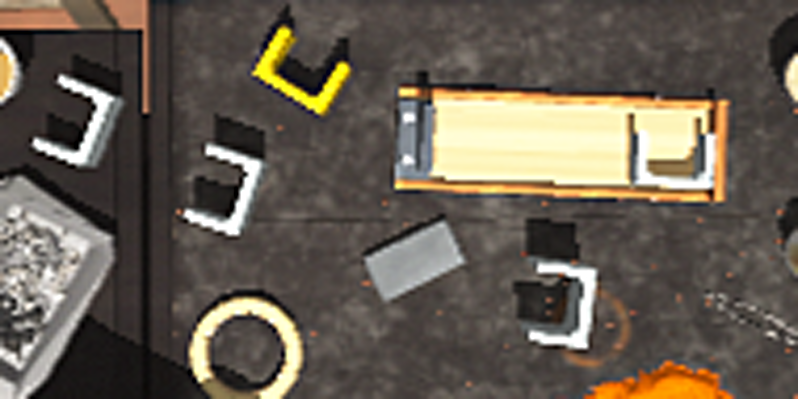

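The crop shows the 80 mm channel (A) at (80,120), the 100 mm (B) at (225,190) and the 120 mm (C) at (565,305) in crop pixels. Their measured tops are 0.084, 0.103 and 0.125. All three mouths face left (+y), with the webs on the −y side. The yellow U at (300,75) is also 0.10 high, but it's the excluded decoy; B is the bare aluminium one. The 60 mm channel is at the right-hand end wall of the tray. I'll move above A for a close look.

```bash

python3 -m handwheel '[[[-38,-17.9,-4],1.5,-1],[[-38,-17.9,-4],1.5,-1],[[-38,-17.9,-4],1.5,-1],[[-38,-17.9,-4],1.5,-1],[[-38,-17.9,-4],1.5,-1],[[-38,-17.9,-4],1.5,-1],[[-38,-17.9,-4],1.5,-1],[[-38,-17.9,-4],1.5,-1],[[-38,-17.9,-4],1.5,-1],[[-38,-17.9,-4],1.5,-1]]' 60
python3 -m handwheel '[[[0,0,0],1.53,-1],[[0,0,0],1.53,-1],[[0,0,0],1.53,-1],[[0,0,0],1.53,-1],[[0,0,0],1.53,-1],[[0,0,0],1.53,-1],[[0,0,0],1.53,-1],[[0,0,0],1.53,-1],[[0,0,0],1.53,-1],[[0,0,0],1.53,-1]]'
cat >> h.py <<'E'
from scipy.spatial.transform import Rotation as Ro
def wrist():
    from plant import status,cams
    o=status.get_obs();c=cams.capture("wrist")
    T=np.eye(4);q=np.array(o["orientation"]);T[:3,:3]=Ro.from_quat(q,scalar_first=True).as_matrix();T[:3,3]=o["tcp_pos"]
    M=np.linalg.inv(T@c["hand_eye"]);c["R"]=M[:3,:3];c["t"]=M[:3,3];return o,c
E
python3 - <<'E'
from h import *
o,c=wrist();np.savez("w1.npz",**c);cv2.imwrite("pics/w1.png",c["image"][:,:,::-1])
print(np.round(o["tcp_pos"],3),np.round(o["orientation"],3),np.round(o["q"],2));print(np.round(c["hand_eye"],3),c["mtx"])
W=world(c);z=W[...,2];m=((z>.072)&(z<.09)&(c["depth"]>0)).astype(np.uint8)
k,l,s,ce=cv2.connectedComponentsWithStats(m)
for i in range(1,k):
    if s[i,4]>300:
        p=W[l==i];r=cv2.minAreaRect(p[:,:2].astype(np.float32));print(s[i],np.round(p.mean(0),4),r)
E
```

```text
clock: 1.1
tcp_pos: [0.5293, 0.2049, 0.271]
orientation: [0.0, 0.834, 0.552, -0.0]
wrist_force: [-0.8, -0.1, -0.3]
grip_width: 0.998
finger_force: 0.0
clock: 2.1
tcp_pos: [0.5273, 0.2081, 0.2707]
orientation: [0.0, 0.987, -0.162, -0.0]
wrist_force: [-0.1, 0.2, 0.2]
grip_width: 0.999
finger_force: 0.0
[0.527 0.208 0.271] [ 0.     0.987 -0.162 -0.   ] [0.29 0.03 1.52 0.   1.59 2.18]
[[ 0.    -0.964 -0.266  0.066]
 [ 1.     0.     0.    -0.001]
 [-0.    -0.266  0.964 -0.143]
 [ 0.     0.     0.     1.   ]] [[316.0374779    0.         322.43586081]
 [  0.         316.0374779  200.15551509]
 [  0.           0.           1.        ]]
[ 62   0  32  32 327] [0.7458 0.3765 0.081 ] ((0.7494187951087952, 0.3767653703689575), (0.02984383888542652, 0.007917199283838272), 2.501046657562256)
[461  31  72  72 626] [0.5765 0.0274 0.0813] ((0.5651792287826538, 0.022892534732818604), (0.08352762460708618, 0.040044255554676056), 21.78040885925293)
[523  48  26  41 435] [ 0.5634 -0.0228  0.0813] ((0.5626033544540405, -0.02226925827562809), (0.004601060412824154, 0.03881688043475151), 54.097442626953125)
[ 616   60   24   64 1009] [ 0.5116 -0.1053  0.0812] ((0.5112277865409851, -0.10511130839586258), (0.012227862142026424, 0.059993937611579895), 78.10243225097656)
[189 131  66  67 817] [0.572  0.3218 0.0812] ((0.57225501537323, 0.30918464064598083), (0.06971404701471329, 0.053912218660116196), 8.238411903381348)
[ 293  144   50   67 1184] [0.5262 0.2082 0.08  ] ((0.5277454257011414, 0.21466942131519318), (0.04967557638883591, 0.07005420327186584), 67.90521240234375)
[429 172  51  54 586] [0.4504 0.0723 0.0811] ((0.4500962495803833, 0.07474793493747711), (0.03144626319408417, 0.06996795535087585), 34.52885055541992)
```

```bash
cat >> h.py <<'E'
def yaw(v): return np.degrees(np.arctan2(v[1],v[0]))
def go(o,p,ty):
    """shift in tool axes (cm) and twist (rad) to bring TCP to p with tool y at world angle ty (deg)"""
    R=Ro.from_quat(np.array(o["orientation"]),scalar_first=True).as_matrix()
    d=(ty-yaw(R[:2,1])+180)%360-180
    return np.round(R.T@(np.array(p)-o["tcp_pos"])*100,2),round(-np.radians(d),3)
def chan(W,c,h,near,z0=0,r=.06):
    """top-face rectangle of a U of top height h near xy: centre, own-x line angle, long, short, mean of the top (lies on web side)"""
    z=W[...,2];m=(abs(z-h-z0)<.006)&(c["depth"]>0)&(np.hypot(W[...,0]-near[0],W[...,1]-near[1])<r)
    k,l,s,ce=cv2.connectedComponentsWithStats(m.astype(np.uint8));i=1+np.argmax(s[1:,4]);p=W[l==i]
    (ct,(a,b),ang)=cv2.minAreaRect(p[:,:2].astype(np.float32));
    if a>b: ang+=90
    d=np.array([np.cos(np.radians(ang)),np.sin(np.radians(ang))]);me=p.mean(0)
    if (me[:2]-ct)@d>0: d=-d
    return np.round(ct,4),round(yaw(d),1),np.round(sorted((a,b)),4),np.round(me,4),s[i,4]
E
python3 - <<'E'
from h import *
from plant import status
o=status.get_obs();c=dict(np.load("w1.npz"));W=world(c)
A=chan(W,c,.08,(.5277,.2147));print(A);print(chan(W,c,.1,(.46,.07)))
ct,a=A[0],np.radians(A[1]);ox=np.array([np.cos(a),np.sin(a)]);oy=np.array([-ox[1],ox[0]])
g=ct-.021*ox-.003*oy;print(g,go(o,[*g,.057],A[1]-180))
t=dict(np.load("top0.npz"));Wt=world(t)
for h,n in((.1,(.46,.07)),(.12,(.36,-.23)),(.06,(.5,-.33))):print(h,chan(Wt,t,h,n,.003))
# tray floor & rails from top depth
m=(abs(Wt[...,2]-.022)<.006)&(abs(Wt[...,0]-.51)<.06)&(Wt[...,1]>-.38)&(Wt[...,1]<-.13)
for s in(0,1):
    q=Wt[m&((Wt[...,0]>.51) if s else (Wt[...,0]<.51))];print(len(q),np.round(np.polyfit(q[:,1],q[:,0],1),4))
E
```

```text
(array([0.5277, 0.2147]), np.float64(67.9), array([0.0497, 0.0701]), array([0.5263, 0.2081, 0.0802]), np.int32(1153))
(array([0.4638, 0.0756]), np.float64(71.2), array([0.0505, 0.071 ]), array([0.463 , 0.0685, 0.0999]), np.int32(1414))
[0.52257888 0.19411423] (array([ 0.04,  1.45, 21.37]), np.float64(0.051))
0.1 (array([0.4641, 0.0725]), np.float64(71.9), array([0.0484, 0.0683]), array([0.4614, 0.0664, 0.1009]), np.int32(77))
0.12 (array([ 0.3307, -0.2281]), np.float64(-170.3), array([0.0184, 0.0494]), array([ 0.332 , -0.2303,  0.1213]), np.int32(36))
0.06 (array([ 0.4884, -0.3399]), np.float64(-4.2), array([0.0483, 0.0721]), array([ 0.4841, -0.3393,  0.0642]), np.int32(84))
123 [0.0064 0.4639]
103 [0.0493 0.5585]
```

```bash

python3 -m handwheel '[[[0,1.45,4],0.05,-0.2],[[0,1.45,9],0.05,-0.2],[[0,1.45,14],0.05,-0.2],[[0,1.45,18],0.05,-0.2],[[0,1.45,20],0.05,-0.2],[[0,1.45,21.4],0.05,-0.2],[[0,1.45,21.4],0.05,-0.2],[[0,1.45,21.4],0.05,1],[[0,1.45,21.4],0.05,1],[[0,1.45,21.4],0.05,1]]' 70
python3 -m handwheel '[[[0,0,0],0,1],[[0,0,0],0,1],[[0,0,0],0,1],[[0,0,0],0,1],[[0,0,0],0,1],[[0,0,-1],0,1],[[0,0,-3],0,1],[[0,0,-7],0,1],[[0,0,-12],0,1],[[0,0,-17],0,1]]'
python3 - <<'E'
from h import *
from plant import status
o=status.get_obs();print(np.round(o["tcp_pos"],4),np.round(o["orientation"],3),o["grip_width"],o["finger_force"],np.round(o["wrist_force"],1),np.round(o["q"],2))
E
```

```text
clock: 3.15
tcp_pos: [0.5243, 0.1947, 0.0592]
orientation: [-0.001, 0.983, -0.183, 0.001]
wrist_force: [1.4, 1.0, -1.8]
grip_width: 0.095
finger_force: 4.6
clock: 4.15
tcp_pos: [0.5219, 0.1942, 0.2287]
orientation: [0.0, 0.983, -0.183, -0.001]
wrist_force: [1.2, 1.1, -2.4]
grip_width: 0.075
finger_force: 70.9
[0.5219 0.1942 0.2287] [ 0.     0.983 -0.183 -0.001] 0.07486172072631296 70.8578610420227 [ 1.2  1.1 -2.4] [0.26 0.02 1.61 0.   1.51 2.2 ]
```

```bash

python3 -m handwheel '[[[3,9,-2],-0.14,1],[[5,15,-2],-0.28,1],[[7,21,-2],-0.42,1],[[8.5,27,-2],-0.56,1],[[10,32,-2],-0.7,1],[[12.1,37.5,-2],-0.84,1],[[12.1,37.5,-2],-0.98,1],[[12.1,37.5,-2],-1.12,1],[[12.1,37.5,-2],-1.26,1],[[12.1,37.5,-2],-1.4,1]]'
python3 -m handwheel '[[[0,0,0],-0.5,1],[[0,0,0],-0.5,1],[[0,0,0],-0.5,1],[[0,0,0],-0.5,1],[[0,0,0],-0.5,1],[[0,0,0],-0.5,1],[[0,0,0],-0.5,1],[[0,0,0],-0.5,1],[[0,0,0],-0.5,1],[[0,0,0],-0.5,1]]'
python3 - <<'E'
from h import *
o,c=wrist();np.savez("w2.npz",**c);cv2.imwrite("pics/w2.png",c["image"][:,:,::-1])
W=world(c);print(np.round(o["tcp_pos"],4),np.round(o["orientation"],3),np.round(o["q"],2))
print("60",chan(W,c,.066,(.5,-.34)))
tz=o["tcp_pos"][2]+.023;print("80",chan(W,c,tz,o["tcp_pos"][:2],0,.08))
m=(abs(W[...,2]-.02)<.005)&(abs(W[...,0]-.51)<.07)&(W[...,1]>-.38)&(W[...,1]<-.2)
for s in(0,1):
    q=W[m&((W[...,0]>.51) if s else (W[...,0]<.51))];print(len(q),np.round(np.polyfit(q[:,1],q[:,0],1),4),q.min(0),q.max(0))
m=(abs(W[...,2]-.05)<.004)&(abs(W[...,0]-.51)<.07)&(W[...,1]>-.42)&(W[...,1]<-.36);q=W[m];print("wall",len(q),np.round(np.polyfit(q[:,0],q[:,1],1),4),q.min(0),q.max(0))
E
```

```text
clock: 5.15
tcp_pos: [0.4994, -0.2029, 0.2474]
orientation: [0.0, 0.875, 0.483, -0.001]
wrist_force: [0.5, 0.4, -2.8]
grip_width: 0.077
finger_force: 70.9
clock: 6.15
tcp_pos: [0.5005, -0.199, 0.2473]
orientation: [-0.0, 0.729, 0.684, -0.0]
wrist_force: [0.1, 0.0, -1.9]
grip_width: 0.079
finger_force: 70.9
[ 0.5005 -0.199   0.2473] [-0.     0.729  0.684 -0.   ] [-0.47 -0.04  1.64  0.    1.55 -0.41]
60 (array([ 0.5014, -0.3727]), np.float64(97.8), array([0.0022, 0.0038]), array([ 0.5015, -0.3729,  0.0666]), np.int32(8))
80 (array([ 0.4931, -0.1901]), np.float64(-149.9), array([0.0448, 0.0831]), array([ 0.491 , -0.1847,  0.2689]), np.int32(5611))
172 [0.0385 0.4687] [ 0.45341269 -0.29252331  0.01613553] [ 0.46266974 -0.25801375  0.02272223]
620 [0.0394 0.5567] [ 0.5407486  -0.33077548  0.01512361] [ 0.55346316 -0.20011887  0.02223238]
wall 4 [-0.0312 -0.3717] [ 0.49941766 -0.3876676   0.04962224] [ 0.50316725 -0.38695011  0.05067987]
```

View pics/w2.png

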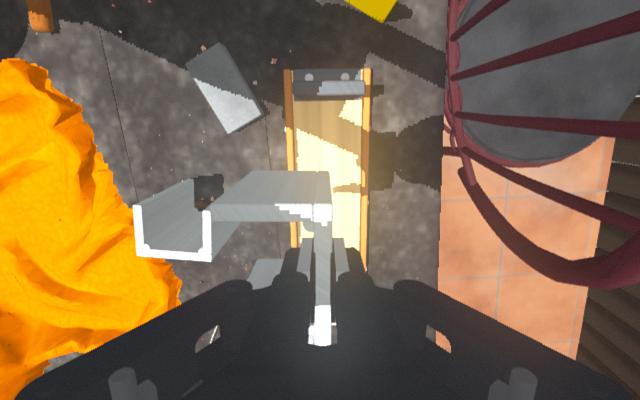

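The wrist picture shows the held 80 mm channel at (210,220), mouth towards the robot. The tray rails are at cols 290 and 367 and the stop is at (328,82). The 60 is hidden below the gripper, so I'll back up past the end wall for a view of the row end.

```bash

python3 -m handwheel '[[[-5,1,-2],-0.025,1],[[-10,2,-2],-0.025,1],[[-15,3,-2],-0.025,1],[[-20,4,-2],-0.025,1],[[-22.5,4.5,-2],-0.025,1],[[-23.9,4.5,-2],-0.025,1],[[-23.9,4.5,-2],-0.025,1],[[-23.9,4.5,-2],-0.025,1],[[-23.9,4.5,-2],-0.025,1],[[-23.9,4.5,-2],-0.025,1]]'
python3 - <<'E'
from h import *
o,c=wrist();np.savez("w3.npz",**c);cv2.imwrite("pics/w3.png",c["image"][:,:,::-1])
W=world(c);print(np.round(o["tcp_pos"],4),np.round(o["orientation"],3),np.round(o["q"],2))
print("60",chan(W,c,.066,(.5,-.34)))
tz=o["tcp_pos"][2]+.023
m=(abs(W[...,2]-.02)<.005)&(abs(W[...,0]-.51)<.07)&(W[...,1]>-.38)&(W[...,1]<-.12)
for s in(0,1):
    q=W[m&((W[...,0]>.51) if s else (W[...,0]<.51))];print(len(q),np.round(np.polyfit(q[:,1],q[:,0],1),4),q.min(0),q.max(0))
m=(abs(W[...,2]-.05)<.004)&(abs(W[...,0]-.51)<.07)&(W[...,1]>-.42)&(W[...,1]<-.36);q=W[m]
if len(q):print("wall",len(q),q.min(0),q.max(0))
E
```

```text
clock: 7.2
tcp_pos: [0.5307, -0.439, 0.2679]
orientation: [0.0, 0.72, 0.694, 0.0]
wrist_force: [0.5, 0.1, -1.8]
grip_width: 0.075
finger_force: 70.8
[ 0.5307 -0.439   0.2679] [0.    0.72  0.694 0.   ] [-0.77  0.36  1.15  0.    1.63 -0.73]
60 (array([ 0.489 , -0.3394]), np.float64(-2.2), array([0.0501, 0.0699]), array([ 0.482 , -0.3366,  0.0661]), np.int32(1371))
755 [-0.0308  0.452 ] [ 0.44908932 -0.37907035  0.01511718] [ 0.50961888 -0.24868661  0.02490818]
870 [0.0557 0.5609] [ 0.51013735 -0.37939376  0.01537815] [ 0.5504024  -0.25191181  0.02466082]
wall 780 [ 0.4487935  -0.39062338  0.04606872] [ 0.54368908 -0.36013622  0.0532628 ]
```

View pics/w3.png

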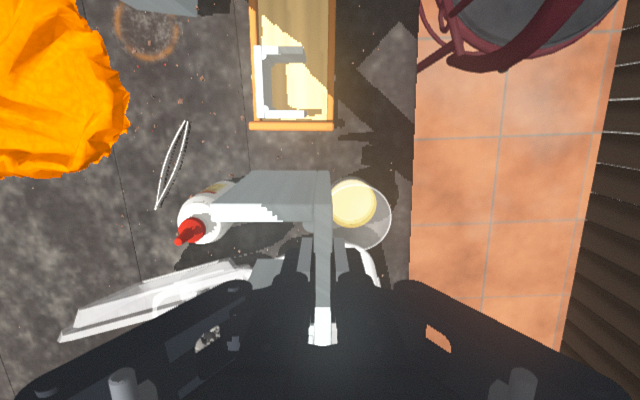

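The view shows the 60 mm channel at (280,80), square in the tray, with the end wall at row 126. The glue bottle at (200,215) and tumbler at (362,215) are well below the held part. The depth fit gives the 60's centre as (0.489, -0.339) with yaw -2.2°. Next I'll place the 80 at +46 mm along the tray and +20 mm across.

```bash

python3 -m handwheel '[[[5,-0.4,0],0,1],[[10,-0.4,0],0,1],[[13,-0.4,0],0,1],[[14.7,-0.4,0],0,1],[[14.7,-0.4,3],0,1],[[14.7,-0.4,7],0,1],[[14.7,-0.4,11],0,1],[[14.7,-0.4,13.8],0,1],[[14.7,-0.4,13.8],0,1],[[14.7,-0.4,13.8],0,1]]'
python3 -m handwheel '[[[0,0,1],0,1],[[0,0,2],0,1],[[0,0,3],0,1],[[0,0,4],0,1],[[0,0,4.7],0,1],[[0,0,5.3],0,1],[[0,0,5.8],0,1],[[0,0,6.2],0,1],[[0,0,6.5],0,1],[[0,0,6.5],0,1]]'
python3 - <<'E'
from plant import status
import numpy as np
o=status.get_obs();print(np.round(o["tcp_pos"],4),np.round(o["orientation"],3),np.round(o["wrist_force"],1),np.round(o["q"],2))
E
```

```text
clock: 8.25
tcp_pos: [0.5319, -0.2935, 0.1299]
orientation: [-0.0, 0.721, 0.693, -0.0]
wrist_force: [-0.1, -0.5, -1.8]
grip_width: 0.076
finger_force: 70.9
clock: 9.25
tcp_pos: [0.5324, -0.2936, 0.065]
orientation: [0.001, 0.721, 0.693, 0.0]
wrist_force: [-0.1, 0.1, 0.2]
grip_width: 0.073
finger_force: 71.1
[ 0.5324 -0.2936  0.065 ] [0.001 0.721 0.693 0.   ] [-0.1  0.1  0.2] [-0.59  0.29  1.62  0.    1.23 -0.55]
```

```bash

python3 -m handwheel '[[[0,0,0],0,0.5],[[0,0,0],0,0.5],[[0,0,0],0,0.5],[[0,0,-1],0,0.5],[[0,0,-3],0,0.5],[[0,0,-7],0,0.5],[[0,0,-12],0,0.3],[[0,0,-17],0,0],[[3,0,-20],0,0],[[8,-1,-20],0,0]]'
python3 -m handwheel '[[[5,-1.5,0],-0.14,-0.2],[[10,-3,0],-0.28,-0.2],[[15,-4.5,0],-0.42,-0.2],[[20,-6,0],-0.56,-0.2],[[24,-7.5,0],-0.7,-0.2],[[26.7,-8.2,0],-0.84,-0.2],[[26.7,-8.2,0],-0.98,-0.2],[[26.7,-8.2,0],-1.12,-0.2],[[26.7,-8.2,0],-1.28,-0.2],[[26.7,-8.2,0],-1.28,-0.2]]'
python3 - <<'E'
from h import *
o,c=wrist();np.savez("w4.npz",**c);cv2.imwrite("pics/w4.png",c["image"][:,:,::-1])
from plant import cams
t=cams.capture("top");np.savez("top1.npz",**t)
W=world(c);print(np.round(o["tcp_pos"],4),np.round(o["orientation"],3),np.round(o["q"],2))
B=chan(W,c,.1,(.464,.076));print(B)
ct,a=B[0],np.radians(B[1]);ox=np.array([np.cos(a),np.sin(a)]);oy=np.array([-ox[1],ox[0]])
g=ct-.021*ox+.003*oy;print(g,go(o,[*g,.077],B[1]))
Wt=world(t);print("80",chan(Wt,t,.086,(.51,-.294),.003),"60",chan(Wt,t,.066,(.489,-.339),.003,.05))
E
```

```text
clock: 10.25
tcp_pos: [0.5278, -0.2165, 0.2721]
orientation: [0.006, 0.722, 0.692, 0.002]
wrist_force: [0.5, 0.7, 0.3]
grip_width: 0.503
finger_force: 0.0
clock: 11.25
tcp_pos: [0.4536, 0.0561, 0.2652]
orientation: [0.001, 0.162, 0.987, 0.0]
wrist_force: [0.0, 0.7, 0.2]
grip_width: 0.601
finger_force: 0.0
[0.4536 0.0561 0.2652] [0.001 0.162 0.987 0.   ] [ 0.01 -0.28  1.82 -0.    1.6  -1.23]
(array([0.4645, 0.0752]), np.float64(71.2), array([0.0489, 0.0705]), array([0.4611, 0.0692, 0.1002]), np.int32(1328))
[0.45489247 0.05628716] (array([-0.1 ,  0.05, 18.82]), np.float64(0.002))
80 (array([ 0.5103, -0.2951]), np.float64(179.5), array([0.0459, 0.0696]), array([ 0.5156, -0.2974,  0.0869]), np.int32(71)) 60 (array([ 0.4877, -0.3407]), np.float64(-6.2), array([0.0469, 0.072 ]), array([ 0.4794, -0.3382,  0.0669]), np.int32(64))
```

```bash

python3 -m handwheel '[[[-0.1,0,4],0,-0.2],[[-0.1,0,9],0,-0.2],[[-0.1,0,14],0,-0.2],[[-0.1,0,17],0,-0.2],[[-0.1,0,18.8],0,-0.2],[[-0.1,0,18.8],0,-0.2],[[-0.1,0,18.8],0,-0.2],[[-0.1,0,18.8],0,1],[[-0.1,0,18.8],0,1],[[-0.1,0,18.8],0,1]]' 70
python3 -m handwheel '[[[0,0,0],0,1],[[0,0,0],0,1],[[0,0,0],0,1],[[0,0,0],0,1],[[0,0,-1],0,1],[[0,0,-3],0,1],[[0,0,-7],0,1],[[0,0,-12],0,1],[[0,0,-17],0,1],[[0,0,-20],0,1]]'
python3 - <<'E'
from h import *
from plant import status
o=status.get_obs();print(np.round(o["tcp_pos"],4),np.round(o["orientation"],3),np.round(o["wrist_force"],1),np.round(o["q"],2))
# 100 target from the 80: tray frame yaw -2.2
ex=np.array([.9993,-.0384]);ey=np.array([.0384,.9993])
c80=np.array([.5113,-.2950]);c100=c80-.0205*ex+.046*ey;g=c100-.021*ex+.003*ey;print(c100,g,go(o,[*g,.275],-2.2))
E
```

```text
clock: 12.35
tcp_pos: [0.4554, 0.0556, 0.0775]
orientation: [0.001, 0.164, 0.986, 0.0]
wrist_force: [-0.1, -1.2, 2.4]
grip_width: 0.095
finger_force: 1.7
clock: 13.35
tcp_pos: [0.4552, 0.0557, 0.2814]
orientation: [0.002, 0.164, 0.986, 0.0]
wrist_force: [0.6, -0.6, -2.3]
grip_width: 0.079
finger_force: 68.7
[0.4552 0.0557 0.2814] [0.002 0.164 0.986 0.   ] [ 0.6 -0.6 -2.3] [ 0.01 -0.28  1.79  0.    1.63 -1.23]
[ 0.49258075 -0.248245  ] [ 0.47171065 -0.2444407 ] (array([-11.27, -27.87,   0.64]), np.float64(1.28))
```

```bash

python3 -m handwheel '[[[-2,-5,0],0.14,1],[[-4,-9.5,0],0.28,1],[[-6,-14,0],0.42,1],[[-8,-18.5,0],0.56,1],[[-9.5,-23,0],0.7,1],[[-11.3,-27.9,0],0.84,1],[[-11.3,-27.9,0],0.98,1],[[-11.3,-27.9,0],1.12,1],[[-11.3,-27.9,0],1.28,1],[[-11.3,-27.9,0],1.28,1]]'
python3 - <<'E'
from h import *
o,c=wrist()
W=world(c);print(np.round(o["tcp_pos"],4),np.round(o["orientation"],3),np.round(o["q"],2))
print(go(o,[.4717,-.2444,.165],-2.2))
E
```

```text
clock: 14.35
tcp_pos: [0.4708, -0.2449, 0.2764]
orientation: [-0.0, 0.722, 0.692, -0.0]
wrist_force: [0.3, -0.7, -3.1]
grip_width: 0.076
finger_force: 68.9
[ 0.4708 -0.2449  0.2764] [-0.     0.722  0.692 -0.   ] [-0.58 -0.07  1.61  0.    1.6  -0.53]
(array([ 0.05,  0.09, 11.14]), np.float64(-0.004))
```

```bash

python3 -m handwheel '[[[0.05,0.1,3],0,1],[[0.05,0.1,6],0,1],[[0.05,0.1,9],0,1],[[0.05,0.1,10.5],0,1],[[0.05,0.1,11.5],0,1],[[0.05,0.1,12.5],0,1],[[0.05,0.1,13.5],0,1],[[0.05,0.1,14.5],0,1],[[0.05,0.1,15.5],0,1],[[0.05,0.1,16],0,1]]'
python3 -m handwheel '[[[0,0,1],0,1],[[0,0,1.8],0,1],[[0,0,2.4],0,1],[[0,0,2.7],0,1],[[0,0,3],0,1],[[0,0,3.2],0,1],[[0,0,3.2],0,1],[[0,0,3.2],0,0.5],[[0,0,3.2],0,0.5],[[0,0,3.2],0,0.5]]'
python3 - <<'E'
from h import *
from plant import status
o=status.get_obs();print(np.round(o["tcp_pos"],4),np.round(o["orientation"],3),np.round(o["wrist_force"],1),np.round(o["q"],2))
print(go(o,[.35,-.24,.3],-85))
E
```

```text
clock: 15.4
tcp_pos: [0.4718, -0.2442, 0.1152]
orientation: [-0.001, 0.721, 0.693, -0.0]
wrist_force: [-0.6, 0.4, -2.0]
grip_width: 0.077
finger_force: 68.8
clock: 16.4
tcp_pos: [0.4726, -0.2447, 0.0849]
orientation: [0.001, 0.721, 0.693, 0.0]
wrist_force: [0.3, -0.5, -0.7]
grip_width: 0.249
finger_force: 0.0
[ 0.4726 -0.2447  0.0849] [0.001 0.721 0.693 0.   ] [ 0.3 -0.5 -0.7] [-0.57  0.07  1.83  0.    1.24 -0.54]
(array([-1.000e-02, -1.225e+01, -2.152e+01]), np.float64(1.445))
```

```bash

python3 -m handwheel '[[[0,0,-1],0,0.5],[[0,0,-3],0,0.5],[[0,0,-7],0,0.5],[[0,0,-12],0,0.3],[[0,0,-17],0,0],[[0,0,-21.5],0,0],[[0,-4,-21.5],0.14,0],[[0,-8,-21.5],0.28,0],[[0,-11,-21.5],0.42,0],[[0,-12.2,-21.5],0.56,0]]'
python3 -m handwheel '[[[0,0,0],0.14,-0.2],[[0,0,0],0.28,-0.2],[[0,0,0],0.42,-0.2],[[0,0,0],0.56,-0.2],[[0,0,0],0.7,-0.2],[[0,0,0],0.84,-0.2],[[0,0,0],0.98,-0.2],[[0,0,0],1.06,-0.2],[[0,0,0],1.06,-0.2],[[0,0,0],1.06,-0.2]]'
python3 - <<'E'
from h import *
o,c=wrist();np.savez("w5.npz",**c);cv2.imwrite("pics/w5.png",c["image"][:,:,::-1])
from plant import cams
t=cams.capture("top");np.savez("top2.npz",**t)
W=world(c);print(np.round(o["tcp_pos"],4),np.round(o["orientation"],3),np.round(o["q"],2))
B=chan(W,c,.12,(.36,-.228));print(B)
ct,a=B[0],np.radians(B[1]);ox=np.array([np.cos(a),np.sin(a)]);oy=np.array([-ox[1],ox[0]])
g=ct-.021*ox-.003*oy;print(g,go(o,[*g,.097],B[1]-180))
print("w100",chan(W,c,.106,(.4926,-.248)))
Wt=world(t);print("100",chan(Wt,t,.106,(.4926,-.248),.003,.05),"80",chan(Wt,t,.086,(.51,-.294),.003,.05))
E
```

```text
clock: 17.4
tcp_pos: [0.3484, -0.2397, 0.3007]
orientation: [0.001, 0.886, 0.464, 0.0]
wrist_force: [0.8, -0.3, -0.2]
grip_width: 0.497
finger_force: 0.0
clock: 18.4
tcp_pos: [0.3503, -0.2398, 0.2999]
orientation: [0.0, 0.999, -0.043, 0.0]
wrist_force: [-1.0, -0.3, -0.1]
grip_width: 0.598
finger_force: 0.0
[ 0.3503 -0.2398  0.2999] [ 0.     0.999 -0.043  0.   ] [-0.72 -0.38  1.83 -0.    1.69  0.93]
(array([ 0.3598, -0.2287]), np.float64(81.5), array([0.0495, 0.0703]), array([ 0.36  , -0.2355,  0.1202]), np.int32(1233))
[ 0.35966305 -0.24991276] (array([ 1.01,  0.92, 20.3 ]), np.float64(0.063))
w100 (array([ 0.4914, -0.2475]), np.float64(-2.5), array([0.0505, 0.0701]), array([ 0.484 , -0.2472,  0.1061]), np.int32(1555))
100 (array([ 0.4935, -0.22  ]), np.float64(-89.2), array([0.0146, 0.0492]), array([ 0.4887, -0.2189,  0.1069]), np.int32(31)) 80 (array([ 0.5129, -0.2657]), np.float64(60.3), array([0.0214, 0.0499]), array([ 0.515 , -0.268 ,  0.0876]), np.int32(32))
```

```bash

python3 -m handwheel '[[[1,0.9,3],0.06,-0.2],[[1,0.9,8],0.06,-0.2],[[1,0.9,13],0.06,-0.2],[[1,0.9,17],0.06,-0.2],[[1,0.9,19],0.06,-0.2],[[1,0.9,20.3],0.06,-0.2],[[1,0.9,20.3],0.06,-0.2],[[1,0.9,20.3],0.06,1],[[1,0.9,20.3],0.06,1],[[1,0.9,20.3],0.06,1]]' 70
python3 -m handwheel '[[[0,0,0],0,1],[[0,0,0],0,1],[[0,0,0],0,1],[[0,0,0],0,1],[[0,0,-1],0,1],[[0,0,-3],0,1],[[0,0,-7],0,1],[[0,0,-12],0,1],[[0,0,-17],0,1],[[0,0,-20],0,1]]'
python3 - <<'E'
from h import *
from plant import status
o=status.get_obs();print(np.round(o["tcp_pos"],4),np.round(o["orientation"],3),np.round(o["wrist_force"],1),np.round(o["q"],2))
print(go(o,[.5348,-.2001,.295],-2.2))
E
```

```text
clock: 19.5
tcp_pos: [0.3604, -0.2504, 0.0979]
orientation: [0.001, 0.997, -0.074, 0.001]
wrist_force: [0.4, 0.1, 0.6]
grip_width: 0.094
finger_force: 0.6
clock: 20.5
tcp_pos: [0.3598, -0.2498, 0.301]
orientation: [0.001, 0.997, -0.074, 0.002]
wrist_force: [1.2, -0.4, -2.7]
grip_width: 0.077
finger_force: 69.0
[ 0.3598 -0.2498  0.301 ] [ 0.001  0.997 -0.074  0.002] [ 1.2 -0.4 -2.7] [-0.72 -0.34  1.8   0.    1.68  0.99]
(array([16.57, -7.5 ,  0.65]), np.float64(-1.68))
```

```bash

python3 -m handwheel '[[[3,-1.5,0],-0.14,1],[[6,-3,0],-0.28,1],[[9,-4.5,0],-0.42,1],[[12,-6,0],-0.56,1],[[15,-7,0],-0.7,1],[[16.6,-7.5,0],-0.84,1],[[16.6,-7.5,0],-0.98,1],[[16.6,-7.5,0],-1.12,1],[[16.6,-7.5,0],-1.26,1],[[16.6,-7.5,0],-1.4,1]]'
python3 -m handwheel '[[[0,0,0],-0.14,1],[[0,0,0],-0.28,1],[[0,0,0],-0.28,1],[[0,0,0],-0.28,1],[[0,0,1],-0.28,1],[[0,0,3],-0.28,1],[[0,0,6],-0.28,1],[[0,0,8],-0.28,1],[[0,0,9],-0.28,1],[[0,0,9],-0.28,1]]'
python3 - <<'E'
from h import *
from plant import status
o=status.get_obs();print(np.round(o["tcp_pos"],4),np.round(o["orientation"],3),np.round(o["wrist_force"],1),np.round(o["q"],2))
print(go(o,[.5348,-.2001,.104],-2.2))
E
```

```text
clock: 21.5
tcp_pos: [0.5343, -0.1995, 0.2961]
orientation: [-0.001, 0.809, 0.588, -0.0]
wrist_force: [0.4, 0.7, -2.9]
grip_width: 0.075
finger_force: 69.0
clock: 22.5
tcp_pos: [0.5335, -0.1993, 0.204]
orientation: [-0.002, 0.721, 0.693, -0.001]
wrist_force: [-1.0, -0.1, -3.0]
grip_width: 0.077
finger_force: 69.0
[ 0.5335 -0.1993  0.204 ] [-0.002  0.721  0.693 -0.001] [-1.  -0.1 -3. ] [-0.45  0.07  1.61 -0.    1.47 -0.41]
(array([-0.09,  0.17, 10.  ]), np.float64(-0.001))
```

```bash

python3 -m handwheel '[[[-0.1,0.15,1.5],0,1],[[-0.1,0.15,3],0,1],[[-0.1,0.15,4.5],0,1],[[-0.1,0.15,6],0,1],[[-0.1,0.15,7.2],0,1],[[-0.1,0.15,8.2],0,1],[[-0.1,0.15,9],0,1],[[-0.1,0.15,9.5],0,1],[[-0.1,0.15,9.9],0,1],[[-0.1,0.15,9.9],0,1]]'
python3 -m handwheel '[[[0,0,0],0,0.5],[[0,0,0],0,0.5],[[0,0,0],0,0.5],[[0,0,-1],0,0.5],[[0,0,-3],0,0.5],[[0,0,-7],0,0.5],[[0,0,-12],0,0.5],[[0,0,-17],0,0.5],[[0,0,-19.5],0,0.5],[[0,0,-19.5],0,0.5]]'
python3 - <<'E'
from h import *
o,c=wrist();np.savez("w6.npz",**c);cv2.imwrite("pics/w6.png",c["image"][:,:,::-1])
W=world(c);print(np.round(o["tcp_pos"],4),np.round(o["orientation"],3),np.round(o["q"],2))
print("120",chan(W,c,.126,(.5137,-.2023),0,.05));print("100",chan(W,c,.106,(.4914,-.2475),0,.05))
m=(abs(W[...,2]-.117)<.004)&(abs(W[...,0]-.51)<.06)&(abs(W[...,1]+.105)<.04);q=W[m];print("stop",len(q),cv2.minAreaRect(q[:,:2].astype(np.float32)),q.min(0),q.max(0))
E
```

```text
clock: 23.5
tcp_pos: [0.536, -0.2008, 0.107]
orientation: [-0.0, 0.721, 0.693, -0.0]
wrist_force: [0.5, 0.6, -2.7]
grip_width: 0.075
finger_force: 68.9
clock: 24.5
tcp_pos: [0.5383, -0.2019, 0.3098]
orientation: [0.005, 0.721, 0.693, 0.002]
wrist_force: [-0.7, -0.2, 0.1]
grip_width: 0.25
finger_force: 0.0
[ 0.5383 -0.2019  0.3098] [0.005 0.721 0.693 0.002] [-0.45  0.03  1.45  0.    1.65 -0.41]
120 (array([ 0.5139, -0.2015]), np.float64(177.8), array([0.0493, 0.0694]), array([ 0.5214, -0.2008,  0.1263]), np.int32(1172))
100 (array([ 0.4919, -0.2475]), np.float64(-2.0), array([0.05  , 0.0704]), array([ 0.4837, -0.2425,  0.1058]), np.int32(936))
stop 735 ((0.5099204182624817, -0.11148705333471298), (0.011811811476945877, 0.058577049523591995), 86.73214721679688) [ 0.48039745 -0.11883444  0.11304619] [ 0.53932581 -0.10434061  0.11974526]
```

View pics/w6.png

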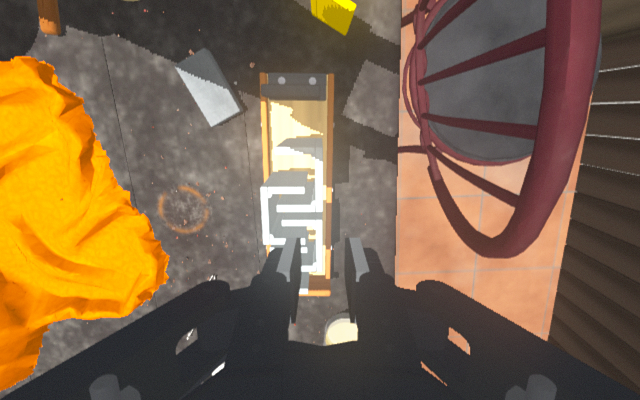

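The wrist view shows the 60, 80, 100 and 120 nested at (295,215), square in the tray. The stop is at (297,85) and there's clear floor between it and the 120. Now I'll push the stop from its outer side with closed fingers.

```bash

python3 -m handwheel '[[[4,-1,0],0,1],[[8,-2,0],0,1],[[12,-3,0],0,1],[[13.7,-3,0],0,1],[[13.7,-3,4],0,1],[[13.7,-3,9],0,1],[[13.7,-3,14],0,1],[[13.7,-3,18],0,1],[[13.7,-3,21],0,1],[[13.7,-3,22.5],0,1]]' 40
python3 - <<'E'
from h import *
from plant import status
o=status.get_obs();print(np.round(o["tcp_pos"],4),np.round(o["orientation"],3),np.round(o["wrist_force"],1),o["grip_width"])
print(go(o,[.508,-.142,.085],-2.2))
E
```

```text
clock: 25.55
tcp_pos: [0.5079, -0.0621, 0.0726]
orientation: [-0.003, 0.721, 0.693, -0.002]
wrist_force: [-1.0, 0.6, 0.2]
grip_width: -0.003
finger_force: 0.0
[ 0.5079 -0.0621  0.0726] [-0.003  0.721  0.693 -0.002] [-1.   0.6  0.2] -0.002583910760363303
(array([-7.98,  0.31, -1.25]), np.float64(-0.0))
```

```bash

python3 -m handwheel '[[[-1,0.2,-1.2],0,1],[[-2,0.3,-1.2],0,1],[[-3,0.3,-1.2],0,1],[[-3.8,0.3,-1.2],0,1],[[-4.6,0.3,-1.2],0,1],[[-5.4,0.3,-1.2],0,1],[[-6.2,0.3,-1.2],0,1],[[-7,0.3,-1.2],0,1],[[-7.5,0.3,-1.2],0,1],[[-7.5,0.3,-1.2],0,1]]'
python3 - <<'E'
from h import *
o,c=wrist()
W=world(c);print(np.round(o["tcp_pos"],4),np.round(o["wrist_force"],1))
for y0 in(-.16,):
    m=(abs(W[...,2]-.117)<.004)&(abs(W[...,0]-.51)<.05)&(abs(W[...,1]-y0)<.04)&(c["depth"]>0);q=W[m];print(len(q),cv2.minAreaRect(q[:,:2].astype(np.float32)) if len(q)>5 else 0)
E
```

```text
clock: 26.55
tcp_pos: [0.5112, -0.1388, 0.089]
orientation: [-0.0, 0.721, 0.693, -0.0]
wrist_force: [0.0, 0.6, -0.3]
grip_width: 0.003
finger_force: 0.0
[ 0.5112 -0.1388  0.089 ] [ 0.   0.6 -0.3]
713 ((0.5057535767555237, -0.1447690725326538), (0.04131464660167694, 0.025951113551855087), 70.49130249023438)
```

```bash

python3 -m handwheel '[[[1,0,0],0,1],[[2,0,0],0,1],[[2,0,-4],0,1],[[2,0,-9],0,1],[[2,0,-14],0,1],[[2,0,-19],0,1],[[2,0,-22],0,1],[[-2,0,-22],0,1],[[-6,2.4,-22],0,1],[[-6,2.4,-22],0,1]]'
cat > chk.py <<'E'
from h import *
import sys
o,c=wrist();cv2.imwrite("pics/%s.png"%sys.argv[1],c["image"][:,:,::-1])
W=world(c);print(np.round(o["tcp_pos"],4),np.round(o["orientation"],3))
A=chan(W,c,.126,(.5137,-.2023),0,.05);print("120",A);print("100",chan(W,c,.106,(.4914,-.2475),0,.05))
print("80",chan(W,c,.086,(.5113,-.295),0,.05))
m=(abs(W[...,2]-.117)<.0045)&(abs(W[...,0]-.51)<.06)&(W[...,1]>-.165)&(W[...,1]<-.08);q=W[m];r=cv2.minAreaRect(q[:,:2].astype(np.float32));print("stop",len(q),r)
ey=np.array([.0384,.9993]);print("gap",(np.array(r[0])-A[0])@ey-.006-.035,"mid in stop frame",-((np.array(r[0])-A[0])@ey-.006))
E
python3 chk.py w7
```

```text
clock: 27.6
tcp_pos: [0.5339, -0.2014, 0.3072]
orientation: [-0.001, 0.721, 0.693, -0.001]
wrist_force: [-0.5, 0.4, -0.9]
grip_width: -0.002
finger_force: 0.0
[ 0.5339 -0.2014  0.3072] [-0.001  0.721  0.693 -0.001]
120 (array([ 0.5137, -0.2017]), np.float64(177.9), array([0.049, 0.07 ]), array([ 0.5208, -0.2014,  0.1262]), np.int32(1157))
100 (array([ 0.4917, -0.2479]), np.float64(-2.4), array([0.0497, 0.0707]), array([ 0.485 , -0.2457,  0.1059]), np.int32(1030))
80 (array([ 0.5119, -0.2696]), np.float64(-93.1), array([0.0206, 0.0493]), array([ 0.516 , -0.2652,  0.0858]), np.int32(390))
stop 673 ((0.5078091025352478, -0.15573154389858246), (0.01209886185824871, 0.058355726301670074), 86.78032684326172)
gap 0.004710067719500048 mid in stop frame -0.03971006771950005
```

The stop moved to within about 4.7 mm of the 120. I'll push it 5 mm further so it sits right against it.

```bash

python3 -m handwheel '[[[4,-1.2,0],0,1],[[8,-2.4,0],0,1],[[8,-2.4,0],0,1],[[8,-2.4,4],0,1],[[8,-2.4,9],0,1],[[8,-2.4,14],0,1],[[8,-2.4,18],0,1],[[8,-2.4,21],0,1],[[8,-2.4,22],0,1],[[8,-2.4,22],0,1]]'
python3 -m handwheel '[[[-0.8,0,0],0,1],[[-1.5,0,0],0,1],[[-2,0,0],0,1],[[-2.3,0,0],0,1],[[-2.5,0,0],0,1],[[-2.5,0,0],0,1],[[-2.5,0,0],0,1],[[-1.5,0,0],0,1],[[-0.5,0,0],0,1],[[0,0,0],0,1]]'
python3 -m handwheel '[[[0,0,-4],0,1],[[0,0,-9],0,1],[[0,0,-14],0,1],[[0,0,-19],0,1],[[0,0,-22],0,1],[[-4,0,-22],0,1],[[-8,2.4,-22],0,1],[[-8,2.4,-22],0,1],[[-8,2.4,-22],0,1],[[-8,2.4,-22],0,1]]'
python3 chk.py w8
```

```text
clock: 28.65
tcp_pos: [0.5112, -0.1169, 0.0881]
orientation: [-0.001, 0.72, 0.694, -0.001]
wrist_force: [-0.3, 0.1, 0.1]
grip_width: 0.003
finger_force: 0.0
clock: 29.65
tcp_pos: [0.5122, -0.1165, 0.0891]
orientation: [-0.0, 0.72, 0.694, 0.0]
wrist_force: [-0.2, -0.5, -0.3]
grip_width: 0.002
finger_force: 0.0
clock: 30.65
tcp_pos: [0.5331, -0.1979, 0.3093]
orientation: [-0.0, 0.72, 0.694, 0.0]
wrist_force: [-0.1, -0.2, 1.2]
grip_width: -0.003
finger_force: 0.0
[ 0.5331 -0.1979  0.3093] [-0.     0.72   0.694  0.   ]
120 (array([ 0.5141, -0.2021]), np.float64(177.7), array([0.05  , 0.0707]), array([ 0.5211, -0.2008,  0.1261]), np.int32(1241))
100 (array([ 0.4921, -0.2477]), np.float64(-2.2), array([0.05  , 0.0702]), array([ 0.4845, -0.2448,  0.1058]), np.int32(1003))
80 (array([ 0.5117, -0.2677]), np.float64(-94.7), array([0.0179, 0.0501]), array([ 0.5155, -0.2647,  0.086 ]), np.int32(352))
stop 634 ((0.5077025890350342, -0.15934063494205475), (0.011680837720632553, 0.059041038155555725), 88.32225036621094)
gap 0.0014837729213499976 mid in stop frame -0.03648377292135
```

```bash

python3 -m handwheel '[[[-5,0,0],0,1],[[-10,0,0],0,1],[[-15,0,0],0,1],[[-18,0,0],0,1],[[-20,0,0],0,1],[[-20,0,0],0,1],[[-20,0,0],0,1],[[-20,0,0],0,1],[[-20,0,0],0,1],[[-20,0,0],0,1]]'
python3 - <<'E'
from h import *
o,c=wrist();cv2.imwrite("pics/w9.png",c["image"][:,:,::-1]);W=world(c)
for h,n in((.066,(.489,-.339)),(.086,(.511,-.295)),(.106,(.492,-.2478)),(.126,(.514,-.202))):print(h,chan(W,c,h,n,0,.05))
E
```

```text
clock: 31.7
tcp_pos: [0.5259, -0.3976, 0.3097]
orientation: [0.0, 0.72, 0.694, 0.0]
wrist_force: [-0.3, 0.3, 0.9]
grip_width: 0.0
finger_force: 0.0
0.066 (array([ 0.4887, -0.3393]), np.float64(-2.3), array([0.0499, 0.0696]), array([ 0.4818, -0.3372,  0.0662]), np.int32(993))
0.086 (array([ 0.5103, -0.295 ]), np.float64(178.0), array([0.0493, 0.07  ]), array([ 0.5177, -0.2931,  0.0863]), np.int32(1156))
0.106 (array([ 0.4916, -0.2525]), np.float64(-2.0), array([0.0499, 0.0612]), array([ 0.4804, -0.2613,  0.1062]), np.int32(1002))
0.126 (array([ 0.5127, -0.2332]), np.float64(87.9), array([0.0084, 0.0489]), array([ 0.5128, -0.2337,  0.1258]), np.int32(630))
```

View pics/w9.png

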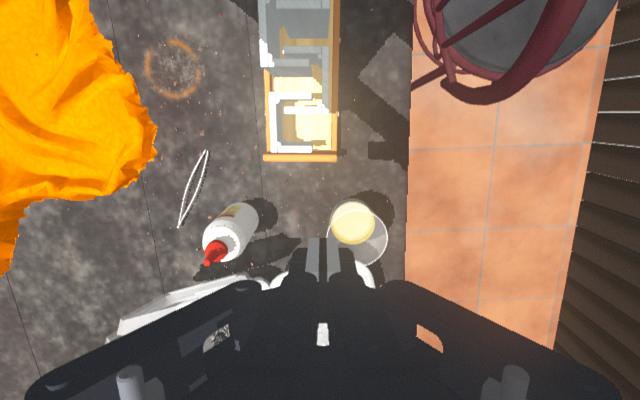

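The row's tray end is at (300,80) with the 60 and 80 square and hooked together. The bottle at (232,228) and tumbler at (357,230) are standing where they were, and the gripper is clear of everything. The pitches are 44–46 mm and the stop gap is about 1.5 mm, so I'm handing in.

```bash
python3 -c "
from plant import workorder
print(workorder.sign_off())"
```

```text
the job is handed in; nothing more can be done
None
```

I handed the job in at about 32 s: the four channels stand nested in the tray as 60-80-100-120 with about 45 mm between centres, the stop is about 1.5 mm from the 120, and the bystanders are undisturbed as far as the camera showed; the sign-off returned no verdict.

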